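# Tip the tall carton onto the reading field and book it in

### The job

The tall carton stands on end at the edge of the white-lined reading field. Without picking it up, push it high on its labelled face so that it topples forward and comes to rest lying with the label up, wholly inside the white outline (on the line is still inside). Only then press the read key fully down and let go, leaving the other things on the bench where they are.

Things in the scene. Friction and masses are not known exactly. Their poses are not given: they have to be found in the camera images.
- carton: tall plain cardboard carton, 50 (x) x 75 (y) x 150 (z) mm, 0.25 to 0.5 kg, standing on end on the plate. Origin at the centre of its underside, z up. +x points across the field (within 6 degrees of the field's +x); the paper label with black bars is on the -x face. Pushed high on that face it tips about its lower +x edge, falls by itself past 18 degrees and slides only a few mm
- foot_left (a point): corner of the carton's label face: bottom, +y side (carton frame -25, 37.5, 0 mm)
- foot_right (a point): corner of the carton's label face: bottom, -y side (-25, -37.5, 0 mm)
- head_left (a point): corner of the carton's label face: top, +y side (-25, 37.5, 150 mm)
- head_right (a point): corner of the carton's label face: top, -y side (-25, -37.5, 150 mm)
- pivot (a point): middle of the carton's lower +x edge, about which it tips (25, 0, 0 mm)
- field (a point): centre of the reading field, on the plate's top face (6 mm above the table). A painted white outline without height, inside 200 mm along x and 130 mm along y, line 5 mm wide. +x is the way the carton is to fall; the carton starts at the -x end, its front just over that line
- plate: fixed grey plate 360 x 270 x 6 mm thick; origin under its centre, on the table; axes as the field, whose centre is at x = +40 mm. A reader post 14 mm thick and 231 mm tall stands on it at (150, 105) mm, with a small grey head at about (128, 72) mm, 170 to 230 mm high
- key (a joint): travel of the read key: 0 up, grows as pressed, 0.006 m fully down (about 5 N); springs back
- key_top (a point): centre of the key's top face; a round grey key 32 mm across, standing 10 mm proud of a black collar 48 mm across on a fixed white box 80 x 70 x 30 mm, on the table to the left or right of the plate; key top 52 mm above the table; pressed straight down
- small_carton: bystander: squat plain cardboard carton 60 x 60 x 55 tall, standing on the plate to the left of the tall carton (seen along the plate's +x); origin at centre of underside
- impeller: bystander: small bare aluminium impeller, disc 60 diameter with a hub, 62 tall, on the plate to the right of the tall carton; origin at centre of underside
- jar: bystander: round white jar, 60 diameter, 80 tall, on the table to one side of the plate (the key box is on the other side); origin at centre of underside
- wrench: bystander: steel wrench lying on the table near right of the robot
- driver: bystander: screwdriver lying on the table near left of the robot
- bearing: bystander: steel bearing ring 72 outside, 18 tall, on the table at far left; origin at centre of underside
- weight: bystander: brass cylinder 40 diameter, 35 tall, on the table at far right; origin at centre of underside
Things that resemble listed ones, but are neither listed nor needed, are in the scene too. What is shaped like the part that bears key but red or turquoise is not meant.

How it is judged (in metres and radians):
On the way, in this order (a step that is already met when the one before it is completed fails the run):
1. the carton lies label up, at rest, wholly inside the outline (angle between carton's own x axis and vertical above 3.04 rad and x of foot_left in the frame of field between -0.105 and 0.105 m and y of foot_left in the frame of field between -0.07 and 0.07 m and x of foot_right in the frame of field between -0.105 and 0.105 m and y of foot_right in the frame of field between -0.07 and 0.07 m and x of head_left in the frame of field between -0.105 and 0.105 m and y of head_left in the frame of field between -0.07 and 0.07 m and x of head_right in the frame of field between -0.105 and 0.105 m and y of head_right in the frame of field between -0.07 and 0.07 m and linear speed of carton below 0.02 m/s and angular speed of carton below 0.1 rad/s), for 0.2 s.
2. the read key is pressed fully down (value of joint key above 0.0045 m), for 0.05 s.
At the end, for the whole second after the job is handed in: the carton lies flat (within 6 degrees) with its label up, at rest, all four corners inside the outer edge of the white line (105 mm either way along, 70 mm either way across from the field's centre), and the key, once pressed at least 4.5 mm, is up again (all of step 1 and value of joint key below 0.0015 m); the robot touches nothing.
It fails at once if the carton is lifted or tipped the wrong way: the edge it tips over rises more than 20 mm off the plate (height (world z) of pivot above 0.026 m).
It fails at once if the key is pressed before the carton lies label up (value of joint key above 0.003 m and not (angle between carton's own x axis and vertical above 2.9 rad)).
It fails at once if another thing on the bench is moved by more than 25 mm or knocked over (distance of any of small_carton, impeller, jar, wrench, driver, bearing, weight from where it was at the start of the episode above 0.025 m or angle between any of small_carton, impeller, jar, bearing, weight's own z axis and vertical above 0.4 rad).
It also fails if it takes over 40 s, if anything falls off the work surface, if the arm or the gripper's body presses on something with over 40 N, if the wrist force passes 120 N, or if a joint passes its speed limit or range.

### The arm

A 7-joint arm with a two-finger parallel gripper is mounted at the origin on the work surface. World frame = base frame: x ahead of the robot, y to its left, z up, the work surface at z = 0. Lengths are in mm, angles in rad, forces in N, time in s.
With the tool pointing down it reaches from about 425 to 825 mm from the base axis. Payload 3.6 kg.
Tool frame: the origin (TCP) lies at the very end of the fingers, on their centre line; the grasp point (between the pads) lies 19 mm behind it; z points along the fingers, x is the direction in which the jaws open and shut, and the axes are right-handed (so a half turn about z gives the same grasp; the last joint's range is limited). The gripper opens to 85 mm and grips with 20 to 120 N. Pads are 22 mm wide; open, the fingers measure 114 mm over their backs; the gripper's body (76 mm by 85 mm) begins 54 mm behind the grasp point. The pads swing forward as they close: fully open they stand 13 mm farther back than shut.
Start: joints at [1.264, 0.615, -0.013, 1.423, 0.008, 1.103, -0.04], TCP at [179.519, -624.689, 231.297] pointing down, gripper open.
Joint ranges: [-3.12, 3.12], [-0.3, 2.06], [-1.34, 1.32], [0.26, 2.42], [-1.36, 4.5], [0.01, 1.98], [-2.84, 2.84]. Speed limits (rad/s): [2.79, 2.79, 3.14, 3.14, 3.14, 3.14, 3.14].

### API

Orientations are given as a unit quaternion [w, x, y, z].
In Python, from plant import robot, eyes gives the robot as it stands.
- The arm moves only by the tool step_arm, never from a script. Its argument "increments" is a list that holds one entry, the list of rows, each a list of 7 numbers: the turn, a rotation vector about the tool's x, y, z in rad, then the shift along the tool's x, y, z in mm, then the finger opening in mm, from 0 to 85.4. A call has 1 to 20 rows; each row is the pose to reach, as a shift and turn from the pose commanded when the call began, along the tool's axes at that moment; what a row does not reach only later rows make up. A row lasts 1/12 s, in which the tool goes at most 41.7 mm and 7.16 degrees, less where a joint would pass 70% of its speed; a pose out of reach is approached as far as the arm can. A call with a gripper value outside its range is refused whole. The fingers move at their own pace and stop on an object; the grip force is fixed at half the most. Time passes only in rows, so rows that repeat a pose let the fingers close. It gives the time, the measured TCP pose, the force and the opening at its end, in the units of the state.
- robot.get_obs(): the state, without advancing time (a new reading comes with each control period).
- eyes.grab_frame(name): name is "scene" or "top" or "wrist"; returns the picture (420x560x3 uint8, red, green, blue); there is no depth.
- eyes.camera_model(name): a dict with "fov_y" (degrees; the focal length in pixels is half the picture's height over the tangent of half this angle, whatever the lens; pixels are square), "cx", "cy" (the principal point, pixels), "D" ([k1, k2, p1, p2, k3] as OpenCV has them; the pictures are not rectified), "R" (3x3) and "t" (3): a world point X has camera coordinates R X + t. Camera axes: x right, y down, z forward; pixel columns grow to the right and rows downward; lengths in mm; the calibration is good to about 2 mm. A picture is of the moment at which its call begins: read the wrist's pose just before it. camera_model takes no time and is no camera call; for the wrist camera it gives the pose at the moment of the call.
- robot.hand_in(): hands the job in, once; it reports no verdict.
The state is a dict: "time": time; "q": joint angles; "joint_velocities": joint speeds; "tau": joint torques, N m; "eef_pos": TCP position; "orientation": TCP orientation; "force": force on the tool from outside, world axes, zero at the start; "wrist_torque": the same for the moment, N m; "width": opening from 0.0 (shut) to 1.0 (fully open).
Only numpy, scipy, OpenCV 4.12 (cv2) and the standard library are available. Lean on these libraries where they do the work, as an engineer would, in place of code of your own. Each camera call takes 0.05 s, during which the arm holds its last target.

## Working session

There is one attempt and no reset: what is moved stays moved. The work goes in short steps, Python scripts to look and compute and a tool call to move; the robot and the scene stay as the last step left them, time stands still between calls to the robot, and variables do not carry over. Pictures are saved under pics/ and viewed, and the job is handed in when it is done.

Besides the shell and the picture viewer there is one more tool, called after "Request:" as name([rows], argument=value, ...), one row to a line, values as JSON. step_arm: Moves the arm, as the interface text tells. Its arguments: {"type":"object","properties":{"increments":{"type":"array","items":{"type":"array","items":{"type":"array","items":{"type":"number"}}}}},"required":["increments"]}

```bash
ls; mkdir -p pics; python3 - <<'E'
from plant import robot, eyes
import cv2
for n in ("scene","top"):
    im=eyes.grab_frame(n); cv2.imwrite(f"pics/{n}0.png",im[:,:,::-1]); 
    m=eyes.camera_model(n); print(n,m)
o=robot.get_obs(); print(o)
E
```

```text
pics
scene {'fov_y': 53.276641486972615, 'cx': 284.36951623221796, 'cy': 206.61012785826895, 'D': array([-0.06891757,  0.        ,  0.        ,  0.        ,  0.        ]), 'R': array([[-0.27757543,  0.96069121,  0.00492805],
       [ 0.77401322,  0.22667069, -0.59120549],
       [-0.56908296, -0.16028974, -0.80650591]]), 't': array([ -33.78094465, -294.69982767, 1568.46681812])}
top {'fov_y': 52.95418543749448, 'cx': 276.27561448189726, 'cy': 203.99578678129143, 'D': array([-0.04287135,  0.        ,  0.        ,  0.        ,  0.        ]), 'R': array([[-0.00781543, -0.99986105,  0.014724  ],
       [-0.99719327,  0.00669645, -0.07457037],
       [ 0.07446141, -0.01526547, -0.99710705]]), 't': array([ 150.86341225,  431.52042685, 1369.02415599])}
{'time': 0.1, 'q': array([ 1.26449087,  0.61577805, -0.01265264,  1.42473825,  0.00811089,
        1.10338922, -0.04044595]), 'joint_velocities': array([-0.00026885, -0.00100602, -0.00025399, -0.00342121,  0.00114034,
       -0.00198562, -0.00018736]), 'tau': array([ 1.06715750e-03, -4.70384753e+01,  2.60157343e-01, -1.71572614e+01,
        1.00947294e-02,  5.87746297e-03, -2.59572732e-05]), 'eef_pos': array([ 179.34891429, -624.05798999,  230.28286268]), 'orientation': array([-6.74153367e-04,  7.98817532e-01, -6.01572333e-01, -9.08634405e-04]), 'force': array([ 0.37176964, -0.24694477,  0.35609181]), 'wrist_torque': array([ 3.05123804e-05, -3.67177374e-02,  2.73625667e-02]), 'width': 0.9989520335247929}
```

View pics/scene0.png

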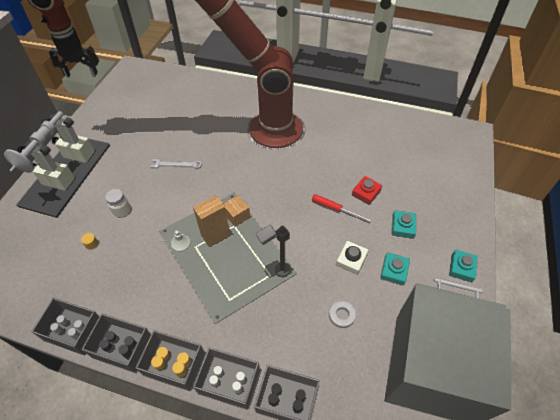

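View pics/top0.png

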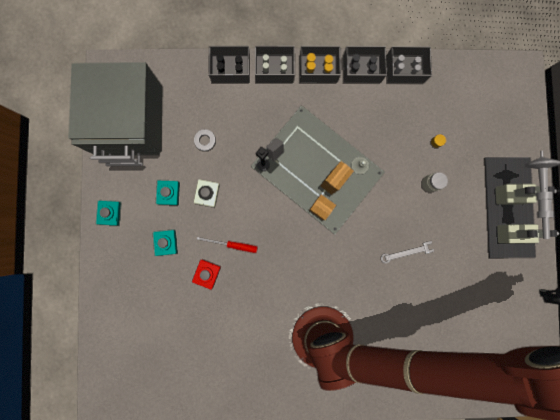

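Scene view: the white key box is at (352,256), which is (206,193) in the top view. The lookalikes in the top view are red (206,274) and turquoise (168,192), (164,243), (108,213). The tall carton is at scene (211,221) / top (338,177), and the squat one is at top (322,207). Next I'll take enlarged crops.

```bash
python3 - <<'E'
import cv2
t=cv2.imread("pics/top0.png"); s=cv2.imread("pics/scene0.png")
cv2.imwrite("pics/t1.png",cv2.resize(t[95:245,180:400],None,fx=3.6,fy=3.6,interpolation=cv2.INTER_CUBIC))
cv2.imwrite("pics/s1.png",cv2.resize(s[180:325,155:375],None,fx=3.6,fy=3.6,interpolation=cv2.INTER_CUBIC))
E
```

```text
(no output)
```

View pics/t1.png

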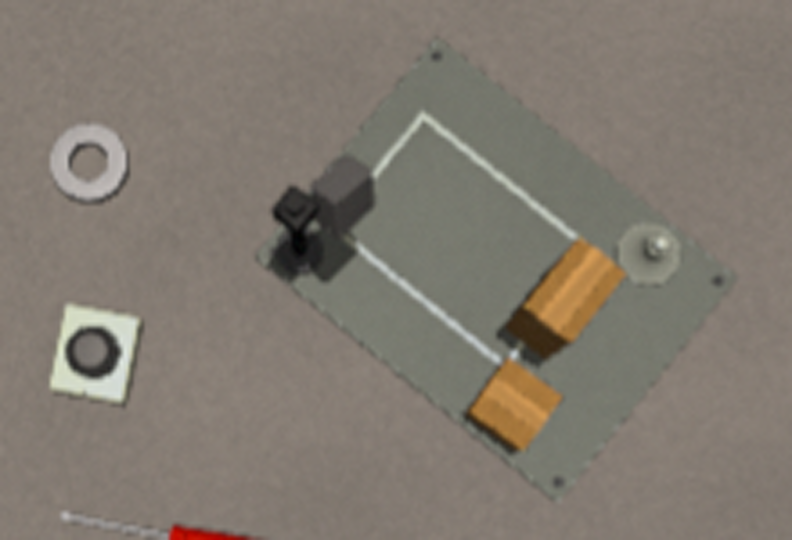

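View pics/s1.png

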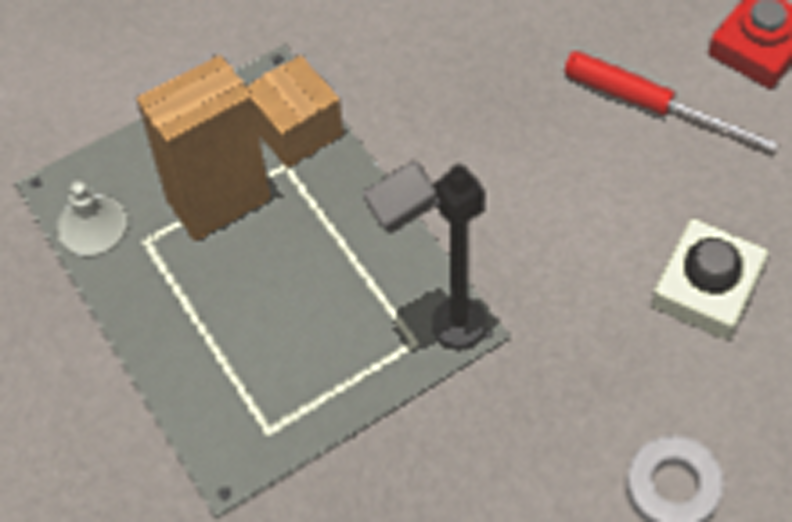

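```bash
python3 - <<'E'
import cv2
t=cv2.imread("pics/top0.png"); s=cv2.imread("pics/scene0.png")
cv2.imwrite("pics/t2.png",cv2.resize(t[155:225,300:390],None,fx=8,fy=8,interpolation=cv2.INTER_CUBIC))
cv2.imwrite("pics/s2.png",cv2.resize(s[185:257,165:265],None,fx=8,fy=8,interpolation=cv2.INTER_CUBIC))
cv2.imwrite("pics/k2.png",cv2.resize(s[230:290,320:390],None,fx=8,fy=8,interpolation=cv2.INTER_CUBIC))
E
```

```text
(no output)
```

View pics/t2.png

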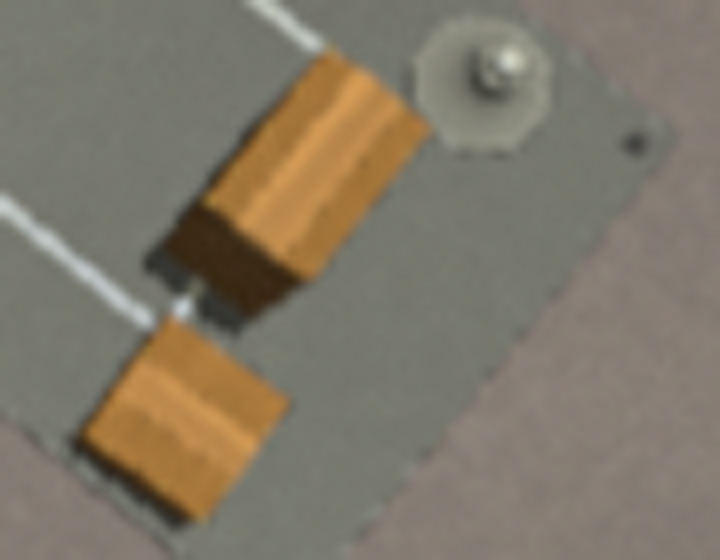

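View pics/s2.png

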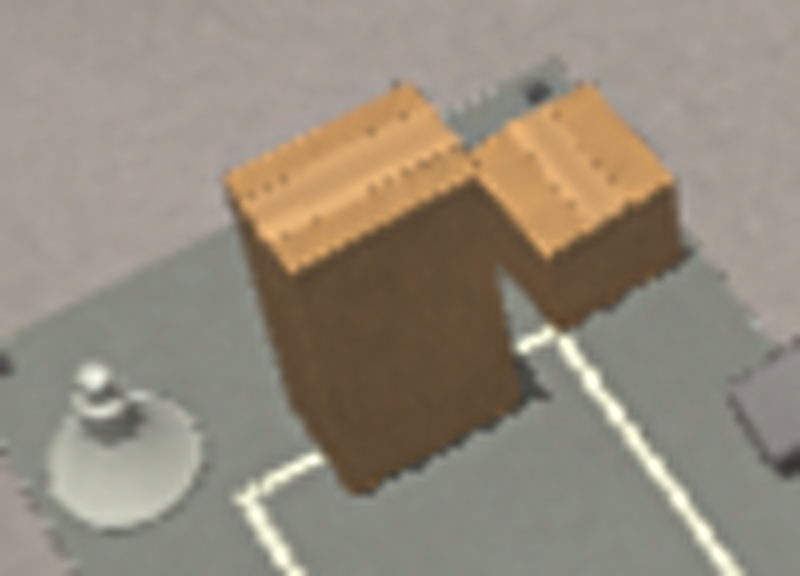

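View pics/k2.png

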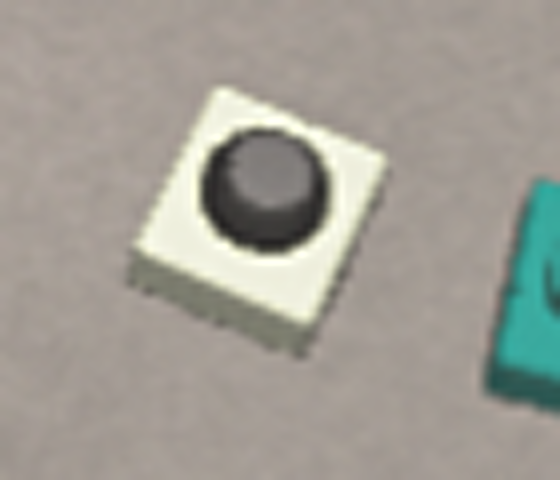

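```bash
cat > h.py <<'E'
import numpy as np, cv2
from scipy.optimize import least_squares
from plant import robot, eyes
M={n:eyes.camera_model(n) for n in ("scene","top")}
def KD(m):
    f=210/np.tan(np.radians(m["fov_y"])/2)
    return np.array([[f,0,m["cx"]],[0,f,m["cy"]],[0,0,1.]]),np.array(m["D"],float)
def proj(m,X):
    K,D=KD(m); return cv2.projectPoints(np.atleast_2d(X).astype(float),cv2.Rodrigues(np.array(m["R"]))[0],np.array(m["t"],float),K,D)[0][:,0]
def ray(m,p):
    K,D=KD(m); u=cv2.undistortPoints(np.array([[p]],float),K,D)[0,0]
    R=np.array(m["R"]);return -R.T@m["t"],R.T@np.array([u[0],u[1],1])
def onz(m,p,z):
    c,d=ray(m,p); return c+d*(z-c[2])/d[2]
def full(p,x0,y0,s): return ((p[0]+.5)/s-.5+x0,(p[1]+.5)/s-.5+y0)
def Rz(a): c,s=np.cos(a),np.sin(a); return np.array([[c,-s],[s,c]])
def fit(obs,z0,x0):
    # obs: list (cam,pixel,localxyz)
    def res(p,raw=False):
        r=[]
        for c,px,l in obs:
            xy=Rz(p[2])@np.array(l[:2])+p[:2]
            r+=list(proj(M[c],[[xy[0],xy[1],z0+l[2]]])[0]-px)
        return np.array(r)
    s=least_squares(res,x0,loss="soft_l1")
    return s.x,res(s.x).reshape(-1,2)
E
cat > m1.py <<'E'
from h import *
T=lambda *p: full(p,180,95,3.6); S=lambda *p: full(p,155,180,3.6)
T2=lambda *p: full(p,300,155,8); S2=lambda *p: full(p,165,185,8)
pl=[("top",T(733,280),(-180,-135,6)),("top",T(435,40),(180,-135,6)),("top",T(258,255),(180,135,6)),("top",T(557,497),(-180,135,6)),
("scene",S(15,185),(-180,-135,6)),("scene",S(290,42),(-180,135,6)),("scene",S(215,517),(180,-135,6)),("scene",S(512,338),(180,135,6)),
("top",T(422,115),(142.5,-67.5,6)),("scene",S(268,431),(142.5,-67.5,6)),("scene",S(146,242),(-62.5,-67.5,6)),("scene",S(287,168),(-62.5,67.5,6)),("scene",S(412,347),(142.5,67.5,6))]
p,r=fit(pl,0,[560,50,.9]); print("plate",p.round(3)); print(r.round(1))
ca=[("top",T2(325,52),(25,-37.5,150)),("top",T2(432,128),(-25,-37.5,150)),("top",T2(312,280),(-25,37.5,150)),("top",T2(203,205),(25,37.5,150)),
("scene",S2(228,180),(-25,-37.5,150)),("scene",S2(405,85),(-25,37.5,150)),("scene",S2(480,172),(25,37.5,150)),("scene",S2(293,273),(25,-37.5,150)),
("scene",S2(355,493),(25,-37.5,0)),("scene",S2(527,392),(25,37.5,0))]
c,r=fit(ca,6,[500,0,.9]); print("carton",c.round(3)); print(r.round(1))
f=p[:2]+Rz(p[2])@[40,0]
print("field",f,"carton in field",Rz(p[2]).T@(c[:2]-f),np.degrees(c[2]-p[2]))
print("key",onz(M["top"],T(93,350),52),onz(M["scene"],full((272,170),320,230,8),52))
print("small",onz(M["top"],T2(187,420),61),"imp",onz(M["top"],T2(483,88),20),"jar",onz(M["top"],(437,181),80))
E
python3 m1.py
```

```text
plate [552.5    10.618   0.875]
[[ 0.8 -1.2]
 [ 0.3 -1.8]
 [-1.7 -0.6]
 [-0.6  1.1]
 [-0.  -1.3]
 [-1.   0.3]
 [-0.1  0.1]
 [-0.1 -0.4]
 [-0.1 -0.6]
 [ 0.1  0.1]
 [ 0.2 -0.3]
 [-0.1 -0.5]
 [ 0.9 -0.9]]
carton [507.733 -37.96    0.914]
[[-0.2 -1.2]
 [-0.2 -0.6]
 [-0.1  0.3]
 [ 0.1 -0.5]
 [-0.7 -0.8]
 [ 0.4 -1.5]
 [ 0.3 -0.9]
 [ 0.1 -0.5]
 [ 0.1  0.4]
 [-0.2  0.6]]
field [578.1345464   41.32392096] carton in field [-105.98062384    3.23261823] 2.21973480891294
key [470.27161132 374.40597459  52.        ] [473.39327801 378.06969604  52.        ]
small [4.18400002e+02 1.82278391e-01 6.10000000e+01] imp [ 557.93097297 -130.12669965   20.        ] jar [ 497.63385531 -362.903294     80.        ]
```

The carton stands 106 mm behind the field centre, turned 2.2° and offset 3 mm in y. Once toppled it should span x −81 to +69, inside the outline. The white key sits at about (472, 376). I'll compute the moves in tool axes next.

```bash
cat > go.py <<'E'
import sys; from h import *
from scipy.spatial.transform import Rotation as Ro
def delta(target, yawx):
    o=robot.get_obs(); q=o["orientation"]; R=Ro.from_quat([q[1],q[2],q[3],q[0]])
    a=np.radians(yawx); Rt=Ro.from_matrix(np.array([[np.cos(a),np.sin(a),0],[np.sin(a),-np.cos(a),0],[0,0,-1.]]))
    print("pos",o["eef_pos"].round(1),"turn",(R.inv()*Rt).as_rotvec().round(4),"shift",R.inv().apply(np.array(target)-o["eef_pos"]).round(1),"t",o["time"],"F",o["force"].round(1))
if __name__=="__main__":
    v=list(map(float,sys.argv[1:])); delta(v[:3],v[3])
E
python3 - <<'E'
import numpy as np
a=.914;print(np.array([507.7,-38])-85*np.array([np.cos(a),np.sin(a)]), np.degrees(a)-90)
E
python3 go.py 455.8 -105.3 230 -37.6
```

```text
[ 455.8004592  -105.31595401] -37.631657525042755
pos [ 179.3 -624.1  230.3] turn [-0.0007  0.0022 -0.6347] shift [-422.2 -409.     1.2] t 0.1 F [ 0.4 -0.2  0.4]
```

Request:
step_arm([
  [[0,0,-0.03,-20,-20,0,0],[0,0,-0.06,-45,-44,0,0],[0,0,-0.1,-70,-68,0,0],[0,0,-0.14,-95,-92,0,0],[0,0,-0.18,-120,-116,0,0],[0,0,-0.22,-145,-140,0,0],[0,0,-0.26,-170,-165,0,0],[0,0,-0.3,-195,-189,0,0],[0,0,-0.34,-220,-213,0,0],[0,0,-0.38,-245,-237,0,0],[0,0,-0.42,-270,-262,0,0],[0,0,-0.46,-295,-286,0,0],[0,0,-0.5,-320,-310,0,0],[0,0,-0.54,-345,-334,0,0],[0,0,-0.58,-370,-358,0,0],[0,0,-0.61,-392,-380,0,0],[0,0,-0.635,-410,-398,0,0],[0,0,-0.635,-422,-409,0,0],[0,0,-0.635,-422,-409,0,0],[0,0,-0.635,-422,-409,0,0]],
])

```text
time: 1.77
eef_pos: [455.8, -105.7, 231.0]
orientation: [0.0, 0.947, -0.321, -0.001]
force: [0.2, -0.8, -0.7]
width: -0.005
```

```bash
python3 go.py 455.8 -105.3 128 -37.6; python3 - <<'E'
from plant import robot, eyes
import cv2
from h import *
m=eyes.camera_model("wrist"); im=eyes.grab_frame("wrist"); cv2.imwrite("pics/w1.png",im[:,:,::-1])
print(-np.array(m["R"]).T@m["t"])
im=eyes.grab_frame("scene"); cv2.imwrite("pics/s3.png",im[:,:,::-1])
E
```

```text
pos [ 455.8 -105.7  231. ] turn [0.0006 0.0008 0.0023] shift [-1.00e-01 -3.00e-01  1.03e+02] t 1.7667 F [ 0.2 -0.8 -0.7]
[503.18907839 -45.3165993  372.83190189]
```

View pics/w1.png

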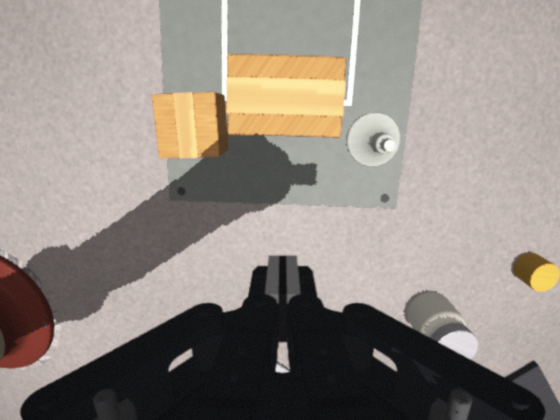

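View pics/s3.png

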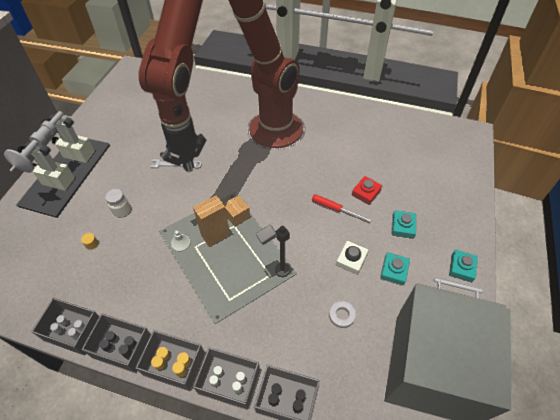

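The wrist view shows the shut fingers at (283,262). The carton top runs from (228,55) to (343,137) and is centred straight ahead. I'll cross-check the carton pose in this view before going down.

```bash
python3 - <<'E'
from h import *
m=eyes.camera_model("wrist")
for p in [(228,55),(345,55),(342,137),(226,133)]: print(onz(m,p,156).round(1))
c=np.array([507.7,-38]);a=.914
for l in [(25,37.5),(25,-37.5),(-25,-37.5),(-25,37.5)]: print((c+Rz(a)@l).round(1))
print(proj(M["scene"],robot.get_obs()["eef_pos"]),proj(m,robot.get_obs()["eef_pos"]))
E
```

```text
[495.8  -1.  156. ]
[553.2 -45.2 156. ]
[522.8 -85.3 156. ]
[464.1 -36.7 156. ]
[493.3   4.7]
[552.7 -41.1]
[522.1 -80.7]
[462.7 -34.9]
[[188.4654832 168.8312735]] [[280.81810679 272.74940154]]
```

Request:
step_arm([
  [[0,0,0,0.5,0,12,0],[0,0,0,1,0,30,0],[0,0,0,1.5,0,48,0],[0,0,0,2,0,66,0],[0,0,0,2,-6,82,0],[0,0,0,2,-14,95,0],[0,0,0,2,-22,103,0],[0,0,0,2,-30,103,0],[0,0,0,2,-36,103,0],[0,0,0,2,-40,103,0]],
])

```text
time: 2.7
eef_pos: [483.2, -75.2, 129.1]
orientation: [-0.0, 0.947, -0.322, 0.001]
force: [0.5, 0.5, 0.3]
width: 0.0
```

```bash
python3 go.py 504 -42 128 -37.6; python3 - <<'E'
from plant import robot, eyes
import cv2
im=eyes.grab_frame("wrist"); cv2.imwrite("pics/w2.png",im[:,:,::-1])
E
```

```text
pos [483.2 -75.2 129.1] turn [-0.0012 -0.0015  0.0005] shift [ -3.7 -39.    1.1] t 2.7 F [0.5 0.5 0.3]
```

View pics/w2.png

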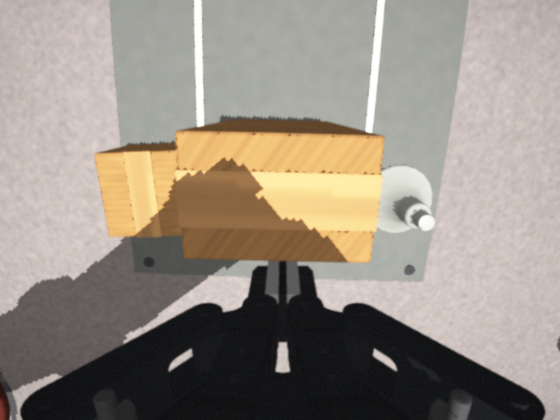

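Request:
step_arm([
  [[0,0,0,0,-3,0,0],[0,0,0,0,-6,0,0],[0,0,0,0,-10,0,0],[0,0,0,0,-14,0,0],[0,0,0,0,-18,0,0],[0,0,0,0,-22,0,0],[0,0,0,0,-26,0,0],[0,0,0,0,-30,0,0],[0,0,0,0,-30,0,0]],
])

```text
time: 3.5
eef_pos: [501.2, -50.6, 128.4]
orientation: [-0.001, 0.947, -0.321, 0.0]
force: [-0.2, 0.4, 0.2]
width: -0.002
```

```bash
python3 go.py 504 -42 128 -37.6; python3 - <<'E'
from plant import robot, eyes
import cv2
im=eyes.grab_frame("wrist"); cv2.imwrite("pics/w3.png",im[:,:,::-1])
im=eyes.grab_frame("scene"); cv2.imwrite("pics/s4.png",cv2.resize(im[130:340,120:400,::-1],None,fx=2.8,fy=2.8))
E
```

```text
pos [501.2 -50.6 128.4] turn [-0.0015 -0.0003  0.0018] shift [-3.  -8.6  0.4] t 3.5 F [-0.2  0.4  0.2]
```

View pics/w3.png

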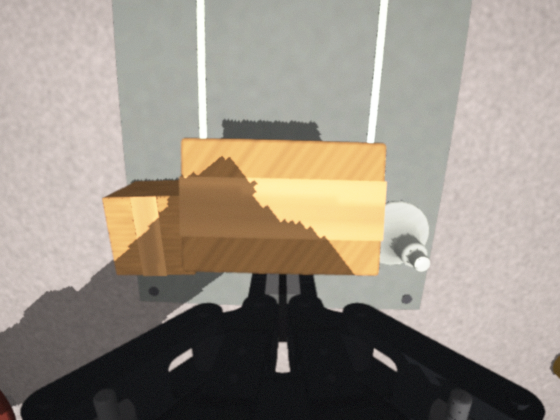

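View pics/s4.png

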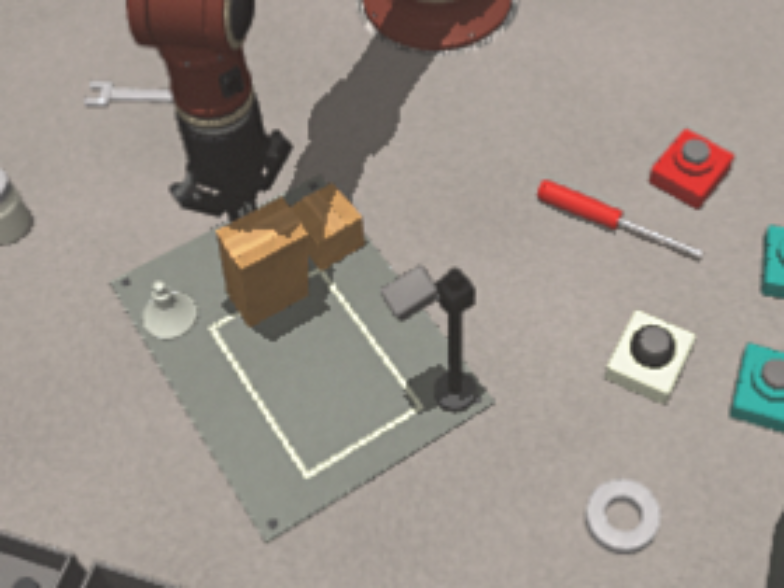

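It is tipping squarely forward. I'll push on.

Request:
step_arm([
  [[0,0,0,0,-4,0,0],[0,0,0,0,-8,0,0],[0,0,0,0,-12,0,0],[0,0,0,0,-16,0,0],[0,0,0,0,-20,0,0],[0,0,0,0,-24,0,0],[0,0,0,0,-28,0,0],[0,0,0,0,-28,0,0],[0,0,0,0,-28,0,0],[0,0,0,0,-28,0,0],[0,0,0,0,-28,0,0]],
])

```text
time: 4.52
eef_pos: [517.2, -30.0, 128.3]
orientation: [0.0, 0.947, -0.322, -0.0]
force: [0.3, -0.8, -0.5]
width: -0.001
```

```bash
python3 - <<'E'
from plant import robot, eyes
import cv2
im=eyes.grab_frame("wrist"); cv2.imwrite("pics/w4.png",im[:,:,::-1])
im=eyes.grab_frame("scene"); cv2.imwrite("pics/s5.png",cv2.resize(im[130:340,120:400,::-1],None,fx=2.8,fy=2.8))
E
```

```text
(no output)
```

View pics/w4.png

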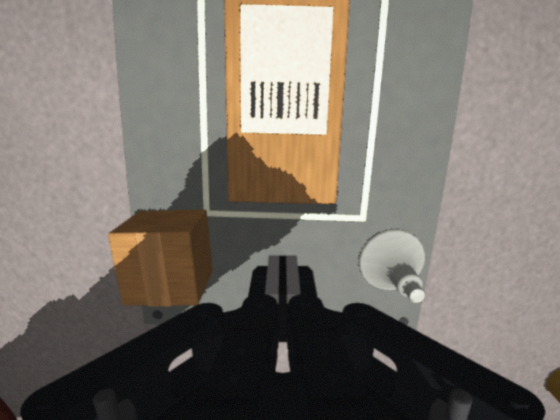

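View pics/s5.png

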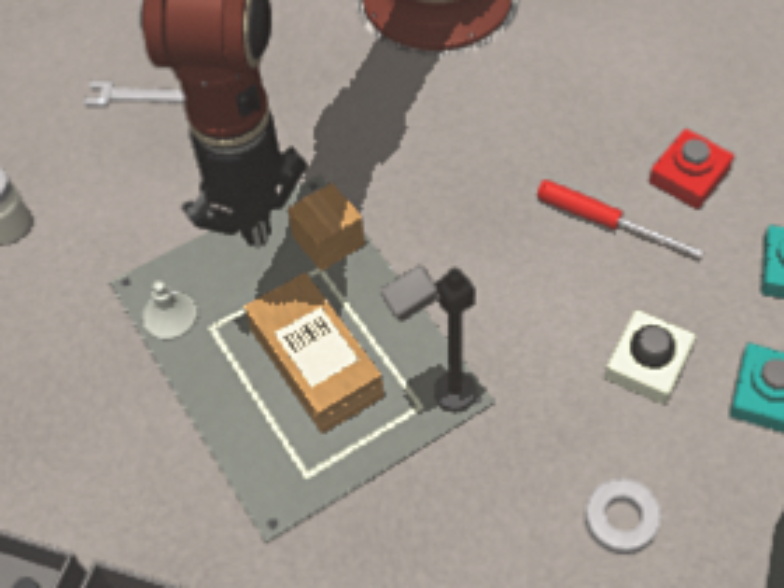

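The carton lies label up between the white lines. I'll measure its corners, then compute the retreat and the way to the key.

```bash
python3 - <<'E'
from h import *
m=eyes.camera_model("wrist"); f=np.array([578.1,41.3]);a=.875
for p in [(244,303),(306,273),(383,377),(321,413)]: print((Rz(a).T@(onz(M["scene"],full(p,120,130,2.8),56)[:2]-f)).round(1))
print("wrist foot")
for p in [(228,203),(337,206)]: print((Rz(a).T@(onz(m,p,56)[:2]-f)).round(1))
E
python3 go.py 455 -50 320 -37.6
```

```text
[-78.7 -33. ]
[-75.4  39.2]
[75.3 41.5]
[ 75.4 -29.8]
wrist foot
[-80.6  38.3]
[-79.7 -36.9]
pos [517.3 -30.  128.3] turn [ 0.0001  0.     -0.0002] shift [ -37.1   53.9 -191.6] t 4.6167 F [ 0.  -0.1 -0.2]
```

Request:
step_arm([
  [[0,0,0,0,5,-15,0],[0,0,0,-5,15,-40,0],[0,0,0,-10,25,-70,0],[0,0,0,-20,35,-100,0],[0,0,0,-27,45,-130,0],[0,0,0,-32,50,-160,0],[0,0,0,-37,54,-182,0],[0,0,0,-37,54,-192,0],[0,0,0,-37,54,-192,0]],
])

```text
time: 5.37
eef_pos: [456.2, -50.1, 323.2]
orientation: [-0.001, 0.947, -0.322, 0.003]
force: [0.1, 0.4, -0.4]
width: -0.002
```

Request:
step_arm([
  [[0,0,-0.02,-8,-11,0,0],[0,0,-0.05,-22,-31,0,0],[0,0,-0.08,-37,-52,0,0],[0,0,-0.12,-53,-75,0,0],[0,0,-0.16,-70,-99,0,0],[0,0,-0.2,-87,-123,0,0],[0,0,-0.24,-104,-147,0,0],[0,0,-0.28,-121,-171,0,0],[0,0,-0.32,-138,-195,0,0],[0,0,-0.36,-155,-219,0,0],[0,0,-0.4,-172,-243,0,0],[0,0,-0.44,-189,-267,0,0],[0,0,-0.47,-206,-291,0,0],[0,0,-0.49,-222,-314,0,0],[0,0,-0.5,-236,-333,0,0],[0,0,-0.5,-244,-344,0,0],[0,0,-0.5,-246,-348,0,0],[0,0,-0.5,-246,-348,0,0]],
])

```text
time: 6.87
eef_pos: [470.9, 377.5, 318.3]
orientation: [0.001, 0.997, -0.076, -0.002]
force: [-0.0, 0.1, 0.1]
width: 0.001
```

```bash
python3 - <<'E'
from h import *
m=eyes.camera_model("wrist")
im=eyes.grab_frame("wrist"); cv2.imwrite("pics/w5.png",im[:,:,::-1])
im=eyes.grab_frame("top"); cv2.imwrite("pics/t5.png",cv2.resize(im[80:280,140:420,::-1],None,fx=2.8,fy=2.8))
print(proj(m,[472,376,52]),robot.get_obs()["eef_pos"],proj(m,robot.get_obs()["eef_pos"]))
E
```

```text
[[283.58926757 172.18631398]] [472.32832253 374.92566049 319.23598851] [[284.56904897 277.29697413]]
```

View pics/w5.png

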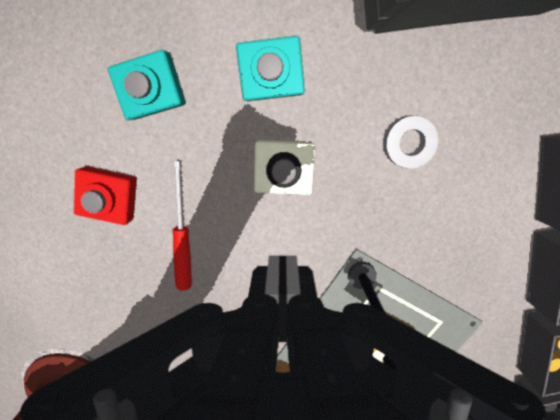

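View pics/t5.png

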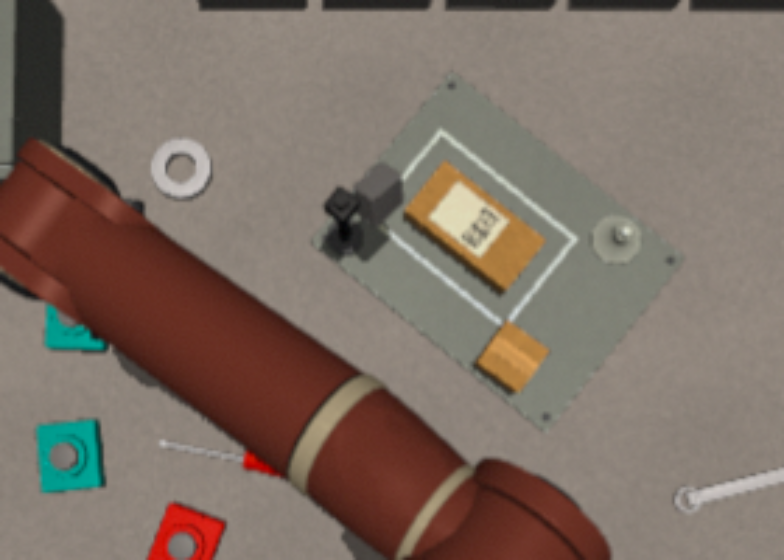

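The wrist view shows the white box with the grey key in its black collar at (285,168), against (284,172) predicted, so the choice is right. The top view shows the carton label up, well inside the outline.

```bash
python3 - <<'E'
from h import *
print(onz(eyes.camera_model("wrist"),(285,168.5),52))
E
python3 go.py 473 378 62 -8.7
```

```text
[476.44291955 377.4333885   52.        ]
pos [472.3 374.9 319.2] turn [ 0.0024  0.0011 -0.0044] shift [  0.5  -3.7 257.2] t 6.9667 F [ 0.9 -0.2 -0.4]
```

Request:
step_arm([
  [[0,0,0,0,0,15,0],[0,0,0,1,-1,40,0],[0,0,0,2,-1,70,0],[0,0,0,2,-1,100,0],[0,0,0,2,-1,130,0],[0,0,0,2,-1,160,0],[0,0,0,2,-1,190,0],[0,0,0,2,-1,215,0],[0,0,0,2,-1,235,0],[0,0,0,2,-1,250,0],[0,0,0,2,-1,255,0],[0,0,0,2,-1,255,0],[0,0,0,2,-1,255,0]],
])

```text
time: 8.05
eef_pos: [475.3, 376.1, 66.1]
orientation: [-0.0, 0.997, -0.079, 0.0]
force: [0.4, 0.6, -0.5]
width: 0.001
```

```bash
python3 - <<'E'
from h import *
m=eyes.camera_model("wrist")
im=eyes.grab_frame("wrist"); cv2.imwrite("pics/w6.png",im[:,:,::-1])
p=[robot.get_obs()["eef_pos"]]
print(p)
E
```

```text
[array([475.47920238, 376.6848474 ,  66.64004045])]
```

View pics/w6.png

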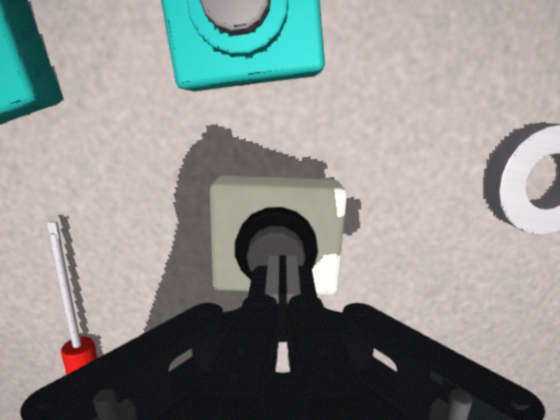

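The fingertips at (282,258) are over the key cap, whose centre is at about (276,250). I'll press now.

Request:
step_arm([
  [[0,0,0,-1,0,5,0],[0,0,0,-1,0,9,0],[0,0,0,-1,0,12,0],[0,0,0,-1,0,14,0],[0,0,0,-1,0,16,0],[0,0,0,-1,0,18,0],[0,0,0,-1,0,19,0],[0,0,0,-1,0,20,0],[0,0,0,-1,0,20,0]],
])

```text
time: 8.85
eef_pos: [473.6, 376.7, 46.1]
orientation: [0.0, 0.997, -0.078, 0.0]
force: [-2.6, -1.7, 7.6]
width: 0.002
```

Request:
step_arm([
  [[0,0,0,0,0,1,0],[0,0,0,0,0,2,0],[0,0,0,0,0,2,0],[0,0,0,0,0,2,0]],
])

```text
time: 9.18
eef_pos: [473.6, 376.7, 46.0]
orientation: [0.0, 0.997, -0.078, 0.001]
force: [-2.8, -4.4, 17.2]
width: 0.0
```

The tip stopped at z = 46.0 while the force rose to 17 N, so the key is on its stop. I'll release and back off.

Request:
step_arm([
  [[0,0,0,0,0,-4,0],[0,0,0,0,0,-10,0],[0,0,0,0,0,-22,0],[0,0,0,0,0,-45,0],[0,0,0,0,0,-75,0],[0,0,0,0,0,-105,0],[0,0,0,0,0,-135,0],[0,0,0,0,0,-165,0],[0,0,0,0,0,-190,0],[0,0,0,0,0,-210,0],[0,0,0,0,0,-220,0],[0,0,0,0,0,-220,0],[0,0,0,0,0,-220,0]],
])

```text
time: 10.27
eef_pos: [473.4, 376.5, 262.9]
orientation: [0.0, 0.997, -0.078, -0.0]
force: [0.7, -0.5, 0.0]
width: -0.003
```

```bash
python3 - <<'E'
from h import *
im=eyes.grab_frame("wrist"); a=im[:,:,::-1]
im=eyes.grab_frame("scene"); b=im[:,:,::-1]
cv2.imwrite("pics/w7.png",a); cv2.imwrite("pics/s7.png",cv2.resize(b[90:340,60:420],None,fx=2.2,fy=2.2))
o=robot.get_obs(); print(o["time"],o["eef_pos"],o["force"])
E
```

```text
10.3667 [473.02871237 375.81897592 261.47008251] [-0.57026032  0.19361617 -0.46651716]
```

View pics/w7.png

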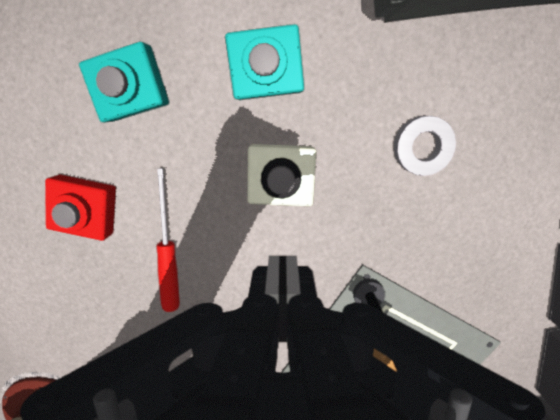

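View pics/s7.png

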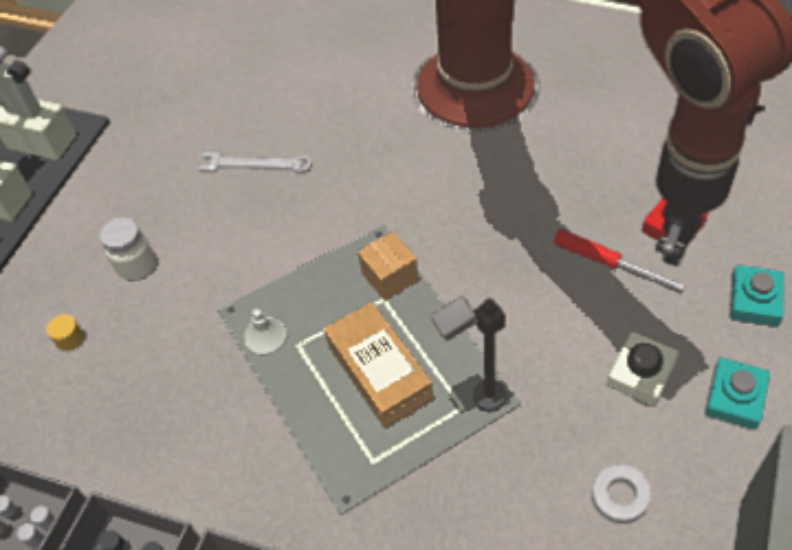

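The carton is still label up inside the outline, the key is clear of the gripper, and the bystanders are in place. I'm handing in.

```bash
python3 -c "
from plant import robot
print(robot.hand_in())"
```

```text
the job is handed in; nothing more can be done
None
```

The carton is down, label up and inside the white outline, and the read key was pressed fully and released. I handed the job in at about 10.4 s of the 40 s allowed.

- **Carton:** I pushed it high on the label face with the fingers shut, and it toppled squarely forward. I measured it before the key press: its corners were at about x −81 to +75 mm and y −37 to +42 mm from the field's centre, against limits of ±105 and ±70. The last picture shows it lying in the same place.
- **Key:** I pressed the grey key on the white box. The fingertips stopped at z = 46 mm, 6 mm below the key's rest height, and the force rose to 17 N, so it was on its stop. I then backed off about 215 mm, where the force read about zero.
- **Other things:** in the last pictures the bystanders in view stood where they had been, by eye only.
- **Disagreements:** camera estimates differed by about 3–5 mm for the carton's start pose, its final position and the key. Some plate-corner residuals in the top view reached about 2 pixels. All were small against the margins.
- **Not measured:** I did not measure the key's return travel. It was in shadow in the last pictures, so I could only see that nothing was touching it.

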